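# Set the pour-over stand over the mug and drop it one hole

## Task

Carry the pour-over stand to the scale and set it upright on the worktop beside it with its dripper centred over the mug, and let go. Then squeeze the brass snap button on its column and push the sleeve down until the button springs out through the next hole, so that the spout dips into the mug, and let go. Never lift the stand with the button pressed in (the tube would slide apart), leave the mug where it stands, and do not knock over or shift the timer, the honey jar or the spoon.

Things in the scene. Friction and masses are not known exactly. Their poses are not given: they have to be found in the camera images.
- stand: Pour-over coffee stand, 0.6 to 1 kg, 273 mm tall at the start. Origin: centre of the underside of its round dark steel foot (100 mm across, 14 mm high), on the column's axis; z up the column, x towards the dripper, whose axis is 140 mm from the column's. A dark 24 mm square tube rises from the foot; over it slides an aluminium sleeve with the dripper's arm. The snap button is on the +y side.
- sleeve_top (a point): Top of the black cap on the sleeve. The sleeve is 30 mm square outside, faces square to the stand's x and y, and reaches from this point 133 mm down; a 37 mm square clamp block with the arm sits 81 to 105 mm below this point. Its +y face has three 13.5 mm round holes 22 mm apart; the button starts in the middle one, 33 mm below this point. Its x faces are bare: a grip there is clear of the button.
- catch (a point): Tip of the brass snap button when fully out: 240 mm above the foot's underside, 21 mm from the column's axis on the stand's +y side (fixed to the inner tube, so it stays at this height). The button is a 12 mm wide round dome that stands 6 mm proud of the sleeve's +y face.
- stand_button (a joint): How far the button is pressed in, m: 0 fully out (locked in a hole), 0.006 flush with the sleeve, about 0.0075 when hidden behind the sleeve's wall. The spring gives 3.3 N at flush; flat fingers closed on the sleeve's two y faces, over the button, press it flush, and pushing the sleeve down with 5 to 12 N tucks it in the rest of the way.
- stand_sleeve (a joint): How far the sleeve has slid down, m: 0 at the start, 0.022 when the button has sprung out of the next hole (the upper of the three), where the sleeve also meets its end stop; -0.022 with the button in the lower hole. Locked while the button is out; else it slides with 3.5 N of friction and stays where it is left. Fingers that cover that hole hold the button in until they let go.
- spout (a point): Centre of the lower end of the blue dripper's spout (30 mm across): 130 mm above the worktop at the start, 108 mm with the sleeve one hole lower. The cone widens to 102 mm at its top edge, 76 mm above this point.
- scale: Flat square coffee scale, 130 x 130 x 22 mm, black with a steel plate, fixed. Origin: centre of its underside; display strip on its -x edge.
- mug_mouth (a point): Centre of the mouth, level with the rim, of the salmon-coloured mug that stands on the scale (loose, 0.24 kg, 86 mm across, 94 mm tall, about 70 mm across inside; its handle reaches 73 mm from its axis). The rim is 116 mm above the worktop.
- timer: White round wind-up kitchen timer, loose, 64 mm across, 49 mm tall; origin: centre of its underside.
- honey: Honey jar with a red lid, loose, 62 mm across, 86 mm tall; origin: centre of its underside.
- teaspoon: Steel teaspoon, loose, 138 x 28 x 12 mm, along its x axis; origin: centre of its underside.
Mind the look-alikes: they are no part of the job. There is more than one size of the part that bears mug_mouth; the job needs the largest.

How it is judged:
By the outcome, as a careful person would: the job done as asked, in the order asked, and still so for the second after the job is handed in, with the robot touching nothing.
It also fails if it takes over 50 s, if anything falls off the work surface, if the arm or the gripper's body presses on something with over 40 N, if the wrist force passes 120 N, or if a joint passes its speed limit or range.

## Robot

A 7-joint arm with a two-finger parallel gripper is mounted at the origin on a cart in front of the work surface, level with it; the furniture and walls round the work are solid. World frame = base frame: x ahead of the robot, y to its left, z up, the work surface at z = 0. Lengths are in m, angles in rad, forces in N, time in s.
With the tool pointing down it reaches from about 0.425 to 0.875 m from the base axis. Payload 4.7 kg.
Tool frame: the origin (TCP) lies midway between the tips of the shut fingers; the grasp point (between the pads) lies 19 mm behind it; z points along the fingers, y is the line along which they close (so a half turn about z gives the same grasp; the last joint's range is limited). The gripper opens to 87 mm and grips with 3 to 60 N. Pads are 19 mm wide; open, the fingers measure 117 mm over their backs; the gripper's body (75 mm by 190 mm) begins 51 mm behind the grasp point.
Start: joints at [1.359, 0.321, -0.07, 1.45, 0.023, 1.371, -0.057], TCP at [0.146, -0.634, 0.223] pointing down, gripper open.
Joint ranges: [-2.86, 2.86], [-0.3, 2.09], [-1.38, 1.24], [0.06, 2.45], [-1.56, 4.7], [0.09, 2.05], [-2.69, 2.69]. Speed limits (rad/s): [2.57, 2.57, 3.14, 3.14, 3.14, 3.14, 3.14].

## Interface

Orientations are given as a rotation vector (axis times angle).
In Python, from bench import ctrl gives the robot as it stands. The module is installed in compiled form; this text tells all that it offers.
- The arm moves only by the shell command python3 -m handwheel 'ROWS' [FORCE]. ROWS is JSON, a list of rows, each a list of 7 numbers: the finger opening in m, from 0 to 0.087, then the shift along the tool's x, y, z in m, then the turn, a rotation vector about the tool's x, y, z in degrees. A call has 1 to 12 rows; each row shifts and turns the commanded pose from where the row before left it, along the tool's axes as they then stand; what a row does not reach is not made up. A row lasts 1/8 s, in which the tool goes at most 62.5 mm and 10.7 degrees, less where a joint would pass 70% of its speed; a pose out of reach is approached as far as the arm can. A call is refused whole if a number of a shift passes 0.0625 or a number of a turn 10.7, either way. A call with a gripper value outside its range is refused whole. The fingers move at their own pace and stop on an object; FORCE is the grip in N (left out, the last holds). Time passes only in rows, so rows that do not move let the fingers close. It gives the time, the measured TCP pose, the force, the opening and the grip force at its end, in the units of the state.
- ctrl.get_state(): the state, without advancing time (a new reading comes with each control period).
- ctrl.get_image(name): name is "scene" or "top" or "wrist"; returns (picture, depth): 384x512x3 uint8, blue, green, red; 384x512 float32, m along the optical axis (not along the pixel's ray), 0 where there is no reading.
- ctrl.camera_info(name): a dict with "intrinsics" (3x3 intrinsics, pixels), "R" (3x3) and "t" (3): a world point X has camera coordinates R X + t. Camera axes: x right, y down, z forward; pixel columns grow to the right and rows downward; lengths in m; the calibration is good to about 2 mm. A picture is of the moment at which its call begins: read the wrist's pose just before it. camera_info takes no time and is no camera call; for the wrist camera it gives the pose at the moment of the call.
- ctrl.close_job(): hands the job in; it is judged then, once.
The state is a dict: "time": time; "joint_positions": joint angles; "qd": joint speeds; "joint_torque": joint torques, N m; "position": TCP position; "tool_rot": TCP orientation; "ft_force": force on the tool from outside, world axes, zero at the start; "torque": the same for the moment, N m; "grip_width": opening from 0.0 (shut) to 1.0 (fully open); "grip_force": force on a finger pad.
Only numpy, scipy, OpenCV 4.12 (cv2) and the standard library are available. Lean on these libraries where they do the work, as an engineer would, in place of code of your own. Each camera call takes 0.05 s, during which the arm holds its last target. There are 200 camera calls.

## Working session

There is one attempt and no reset: what is moved stays moved. The work goes in short steps, Python scripts to look and compute and a shell command to move; the robot and the scene stay as the last step left them, time stands still between calls to the robot, and variables do not carry over. Pictures are saved under pics/ and viewed, at most 10 in all, crops included, and the job is handed in when it is done.

```bash
mkdir -p pics
python3 - <<'E'
from bench import ctrl
import cv2,numpy as np
s=ctrl.get_state();print(s)
for n in ["scene","top"]:
    im,d=ctrl.get_image(n);c=ctrl.camera_info(n)
    cv2.imwrite(f"pics/{n}0.png",im);np.savez(f"{n}0.npz",im=im,d=d,K=c["intrinsics"],R=c["R"],t=c["t"]);print(n,c)
E
```

```text
{'time': 0.0, 'joint_positions': array([ 1.3590915 ,  0.32182925, -0.07010579,  1.45166499,  0.0226169 ,
        1.37078491, -0.05687927]), 'qd': array([ 0.00124657,  0.00029541,  0.00034558, -0.00048042, -0.00106045,
       -0.00028515,  0.0002248 ]), 'joint_torque': array([-7.83004598e-04, -4.91286743e+01, -4.04282100e-01, -3.12535787e+01,
       -6.41412777e-02,  4.35484049e-02,  1.28692800e-04]), 'position': array([ 0.14536522, -0.63297684,  0.22146264]), 'tool_rot': array([-3.11971794e+00, -3.53845544e-01,  5.02405977e-04]), 'ft_force': array([-0.55037643,  0.23242061,  0.05623631]), 'torque': array([0.0148084 , 0.0121679 , 0.00686061]), 'grip_force': 0.0, 'grip_width': 0.9988683230638141}
scene {'intrinsics': array([[354.78125406,   0.        , 254.40055291],
       [  0.        , 354.78125406, 188.46888715],
       [  0.        ,   0.        ,   1.        ]]), 'R': array([[-0.71167058, -0.70233168,  0.01597481],
       [-0.50780953,  0.49858261, -0.70252748],
       [ 0.48544255, -0.5080803 , -0.71147729]]), 't': array([0.40568596, 0.35905986, 1.10931779])}
top {'intrinsics': array([[468.87875475,   0.        , 252.57375449],
       [  0.        , 468.87875475, 186.5777066 ],
       [  0.        ,   0.        ,   1.        ]]), 'R': array([[-0.44212358, -0.89695331,  0.00122236],
       [-0.85286269,  0.41996776, -0.31024555],
       [ 0.27776242, -0.13820938, -0.95065567]]), 't': array([0.25121953, 0.49342645, 1.43217564])}
```

View pics/scene0.png

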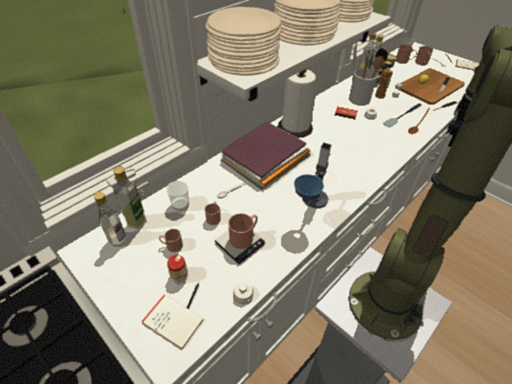

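View pics/top0.png

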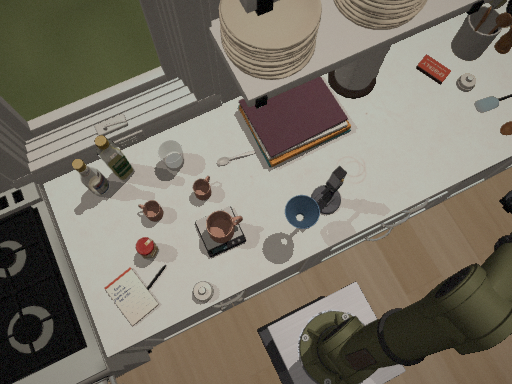

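The top view shows the stand's cap at about (338,173), the blue dripper at (302,212), the mug on the scale at (222,226), the timer at (202,291), the honey jar at (147,247) and the spoon at (235,158). The scene view agrees. Next I'll measure them.

```bash
cat > h.py <<'E'
import numpy as np,cv2
def cloud(n):
    f=np.load(n+".npz");d=f["d"];v,u=np.indices(d.shape)
    p=np.stack([u,v,np.ones_like(u)],-1)@np.linalg.inv(f["K"]).T*d[...,None]
    P=(p-f["t"])@f["R"]; P[d==0]=np.nan
    return f["im"],P,f
def proj(f,X):
    c=np.atleast_2d(X)@f["R"].T+f["t"];c=c@f["K"].T;return c[:,:2]/c[:,2:]
def ray(f,uv,z):
    uv=np.atleast_2d(uv);r=np.c_[uv,np.ones(len(uv))]@np.linalg.inv(f["K"]).T@f["R"];o=-f["R"].T@f["t"]
    return o+r*((z-o[2])/r[:,2])[:,None]
E
python3 - <<'E'
from h import *
for n in ["top0","scene0"]:
    im,P,f=cloud(n);print(n)
    h=cv2.cvtColor(im,cv2.COLOR_BGR2HSV)
    z=P[...,2]
    def rep(name,m):
        Q=P[m]
        if len(Q)<3: print(name,len(Q));return
        (c,r)=cv2.minEnclosingCircle(Q[:,:2].astype(np.float32));print(name,len(Q),'med',np.median(Q,0).round(4),'circ',np.round(c,4),round(r,4),'zmax',Q[:,2].max().round(4))
    with np.errstate(invalid='ignore'):
        blue=(h[...,0]>95)&(h[...,0]<125)&(h[...,1]>100)&(P[...,0]<0.9)&(z>.1)&(z<.25)
        rep('dripper rim',blue&(z>.196))
        rep('dripper',blue)
        o=np.median(P[blue],0)
        near=np.hypot(P[...,0]-o[0],P[...,1]-o[1])<.25
        rep('cap',near&(z>.262)&(z<.285)&(h[...,2]<110))
        rep('foot',near&(z>.008)&(z<.02)&(h[...,2]<110)&(np.hypot(P[...,0]-o[0],P[...,1]-o[1])<.2))
        red=((h[...,0]<14)|(h[...,0]>172))&(h[...,1]>60)
        for nm,uv in dict(mug=(220,227),m2=(202,188),m3=(153,211)).items():
            if n=="top0":
                g=P[uv[1],uv[0]];print(nm,g.round(3))
        rep('books',near*0==1) if 0 else None
        nn,lab,st,ce=cv2.connectedComponentsWithStats((red&(z>.03)&(z<.14)).astype(np.uint8))
        for i in range(1,nn):
            if st[i,4]>60: rep('red%s'%ce[i].round(),lab==i); Q=P[lab==i];t=np.nanmax(Q[:,2]);rep('   toprim',(lab==i)&(z>t-.008))
im,P,f=cloud("top0")
for uv in [(270,30),(265,90),(240,65),(203,291),(223,161),(250,154),(340,172),(326,200),(300,120),(330,140),(345,120)]: print(uv,P[uv[1],uv[0]].round(3))
a=cv2.resize(im[140:270,180:370],None,fx=4,fy=4,interpolation=cv2.INTER_CUBIC);cv2.imwrite("pics/c1.png",a)
E
```

```text
top0
dripper rim 41 med [ 0.4001 -0.1077  0.2018] circ [ 0.5521 -0.513 ] 0.5116 zmax 0.245
dripper 152 med [ 0.3988 -0.0892  0.1842] circ [ 0.5385 -0.5161] 0.5128 zmax 0.245
cap 119 med [ 0.4257 -0.2     0.274 ] circ [ 0.4254 -0.2019] 0.0204 zmax 0.2803
foot 356 med [ 0.4108 -0.1956  0.0154] circ [ 0.4227 -0.0703] 0.1796 zmax 0.02
mug [0.49  0.156 0.033]
m2 [0.645 0.152 0.008]
m3 [0.644 0.332 0.008]
red[295. 115.] 4254 med [ 0.7222 -0.2374  0.0657] circ [ 0.7446 -0.2427] 0.1872 zmax 0.078
   toprim 407 med [ 0.7169 -0.2365  0.0714] circ [ 0.7382 -0.2376] 0.1792 zmax 0.078
red[202. 187.] 141 med [0.6437 0.1522 0.0521] circ [0.6364 0.148 ] 0.0378 zmax 0.0702
   toprim 25 med [0.6364 0.1531 0.0646] circ [0.6341 0.152 ] 0.0311 zmax 0.0702
red[151. 209.] 153 med [0.6495 0.3332 0.0515] circ [0.6421 0.3361] 0.0372 zmax 0.0676
   toprim 35 med [0.6346 0.3332 0.0625] circ [0.6406 0.3347] 0.0353 zmax 0.0676
red[222. 225.] 669 med [0.4886 0.151  0.0609] circ [0.4754 0.1416] 0.0573 zmax 0.1238
   toprim 47 med [0.4763 0.1588 0.1185] circ [0.4801 0.1567] 0.0425 zmax 0.1238
red[144. 246.] 257 med 
[... 1340 characters left out ...]
205
red[172. 238.] 195 med [0.6347 0.3358 0.048 ] circ [0.6387 0.3421] 0.0374 zmax 0.0651
   toprim 43 med [0.6247 0.3415 0.0612] circ [0.638  0.3386] 0.034 zmax 0.0651
red[176. 263.] 229 med [0.5227 0.3981 0.0857] circ [0.5261 0.3945] 0.0289 zmax 0.0913
   toprim 188 med [0.524  0.3961 0.0862] circ [0.5265 0.395 ] 0.0275 zmax 0.0913
(270, 30) [ 0.726 -0.122  0.597]
(265, 90) [ 0.654 -0.077  0.47 ]
(240, 65) [ 0.721 -0.04   0.515]
(203, 291) [0.328 0.288 0.046]
(223, 161) [0.705 0.047 0.002]
(250, 154) [ 0.685 -0.048  0.007]
(340, 172) [ 0.426 -0.203  0.277]
(326, 200) [ 0.416 -0.192  0.045]
(300, 120) [ 0.7   -0.245  0.065]
(330, 140) [ 0.613 -0.326 -0.006]
(345, 120) [ 0.631 -0.381  0.07 ]
```

View pics/c1.png

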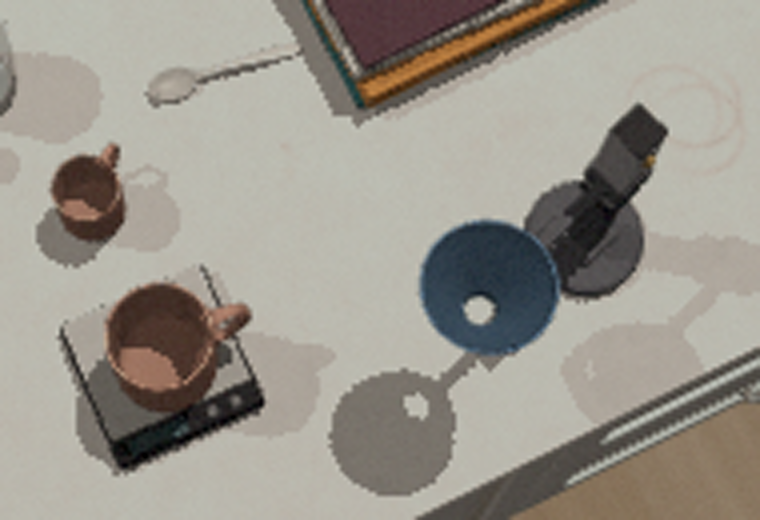

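The crop shows the stand's cap at crop (635,130), with brass at (650,160) on the side facing away from the window side. The dripper rim is a clean ellipse at (490,288), and the mug rim is at (160,335) with its handle at about (232,322), towards the stand. Next I'll fit these more tightly.

Run:
```python
from h import *
from scipy.optimize import least_squares
def fit(Q,r0):
    g=least_squares(lambda p:np.hypot(Q[:,0]-p[0],Q[:,1]-p[1])-p[2],[*Q.mean(0)[:2],r0],loss='soft_l1',f_scale=.001).x
    return g.round(4)
for n,bm,bd in [("top0",(186,205,244,255),(280,190,325,236)),("scene0",(225,210,262,262),(290,170,328,206))]:
    im,P,f=cloud(n);h=cv2.cvtColor(im,cv2.COLOR_BGR2HSV);hh,ss,vv=[h[...,i].astype(int) for i in range(3)]
    box=lambda b:(np.add.outer(np.arange(384)*0,np.arange(512))>=b[0])&(np.arange(512)[None]<b[2])&(np.arange(384)[:,None]>=b[1])&(np.arange(384)[:,None]<b[3])
    m=((hh>95)&(hh<125)&(ss>90)&box(bd)).astype(np.uint8)
    c=max(cv2.findContours(m,0,cv2.CHAIN_APPROX_NONE)[0],key=len)[:,0].astype(float)
    Q=ray(f,cv2.convexHull(c.astype(np.float32))[:,0],.206)
    print(n,'drip minEncl',cv2.minEnclosingCircle(Q[:,:2].astype(np.float32)),'fit',fit(Q,.05))
    m=(((hh<14)|(hh>172))&(ss>60)&box(bm)).astype(np.uint8)
    c=max(cv2.findContours(m,0,cv2.CHAIN_APPROX_NONE)[0],key=len)[:,0].astype(float)
    Q=ray(f,c,.116)
    # keep far-side half of contour (rim outline, away from camera)
    o=-f["R"].T@f["t"];ctr=np.array([.479,.156]);dd=ctr-o[:2];dd/=np.linalg.norm(dd)
    k=((Q[:,:2]-ctr)@dd>.0)&(np.hypot(*(Q[:,:2]-ctr).T)<.05)
    print('  mug',k.sum(),fit(Q[k],.043),'handle far',Q[np.argmax(np.hypot(*(Q[:,:2]-ctr).T)*(Q[:,1]<.13))].round(3))
    with np.errstate(invalid='ignore'):
        cap=(P[...,2]>.262)&(P[...,2]<.285)&(np.hypot(P[...,0]-.425,P[...,1]+.2)<.04)
    c=max(cv2.findContours(cap.astype(np.uint8),0,cv2.CHAIN_APPROX_NONE)[0],key=len)[:,0]
    Q=ray(f,c.astype(float),.273)[:,:2].astype(np.float32);print('  cap',cv2.minAreaRect(Q))
    # foot: dark near
    br=(hh>12)&(hh<28)&(ss>110)&(np.nan_to_num(np.hypot(P[...,0]-.425,P[...,1]+.2),nan=9)<.06)&(P[...,2]>.2)
    v,u=np.nonzero(br);print('  brass',len(u), ray(f,[[u.mean(),v.mean()]],.24).round(4) if len(u) else '')
    # foot edge
    with np.errstate(invalid='ignore'):
        g=(P[...,2]>.006)&(P[...,2]<.022)&(vv<110)&(np.hypot(P[...,0]-.41,P[...,1]+.197)<.07)
    c=max(cv2.findContours(g.astype(np.uint8),0,cv2.CHAIN_APPROX_NONE)[0],key=len)
    Q=ray(f,cv2.convexHull(c)[:,0].astype(float),.014);print('  foot',cv2.minEnclosingCircle(Q[:,:2].astype(np.float32)),fit(Q,.05))
    # scale
    with np.errstate(invalid='ignore'):
        g=(P[...,2]>.012)&(P[...,2]<.03)&(np.hypot(P[...,0]-.48,P[...,1]-.15)<.11)
    print('  scale',cv2.minAreaRect(P[g][:,:2].astype(np.float32)))
    with np.errstate(invalid='ignore'):
        g=(P[...,2]>.012)&(P[...,2]<.06)&(np.hypot(P[...,0]-.325,P[...,1]-.285)<.06)
    print('  timer',cv2.minEnclosingCircle(P[g][:,:2].astype(np.float32)))
    with np.errstate(invalid='ignore'):
        q=P[...,2]; sh=(q>.35)&(q<.62)&(P[...,1]>-.4)&(P[...,1]<.5)&(P[...,0]>.5)&(P[...,0]<1)
    if sh.sum(): print('  shelf',P[sh].min(0).round(3))
```

```text
top0 drip minEncl ((0.38560083508491516, -0.06829775869846344), 0.04851407930254936) fit [ 0.3852 -0.0689  0.0475]
  mug 39 [0.4802 0.1562 0.041 ] handle far [0.466 0.087 0.116]
  cap ((0.4267842471599579, -0.20087939500808716), (0.029918132349848747, 0.03321082144975662), 18.665882110595703)
  brass 5 [[ 0.4107 -0.2071  0.24  ]]
  foot ((0.4139149785041809, -0.20621146261692047), 0.0473976731300354) [ 0.4172 -0.2083  0.0413]
  scale ((0.481950581073761, 0.14479473233222961), (0.1702926605939865, 0.12968626618385315), 88.07784271240234)
  timer ((0.33838093280792236, 0.291794091463089), 0.038002196699380875)
  shelf [ 0.64 -0.4   0.35]
scene0 drip minEncl ((0.378473162651062, -0.06561535596847534), 0.05562060698866844) fit [ 0.3822 -0.0627  0.0495]
  mug 39 [0.4683 0.1662 0.0512] handle far [0.464 0.103 0.116]
  cap ((0.42367565631866455, -0.19274026155471802), (0.029932593926787376, 0.04466394707560539), 19.79090118408203)
  brass 1 [[ 0.4111 -0.2054  0.24  ]]
  foot ((0.4209625720977783, -0.1931191086769104), 0.04935312643647194) [ 0.4223 -0.192   0.0474]
  scale ((0.481588751077652, 0.1647745668888092), (0.130003422498703, 0.1301030069589615), 89.39892578125)
  timer ((0.32933852076530457, 0.29480093717575073), 0.03169982135295868)
  shelf [ 0.638 -0.4    0.35 ]
```

Dripper to cap measures 139 mm against 140 expected. That puts the stand's column at about (0.425, -0.200) with x at about 107°. The mug is at (0.480, 0.156) and the scale is axis-aligned. I'll rise, go above the column and look with the wrist camera.

```bash
python3 -m handwheel '[[0.087,0,0,-0.055,0,0,0],[0.087,0,0,-0.055,0,0,0],[0.087,0.046,-0.04,-0.003,0,0,0],[0.087,0.046,-0.04,-0.003,0,0,0],[0.087,0.046,-0.04,0,0,0,0],[0.087,0.046,-0.04,0,0,0,0],[0.087,0.046,-0.04,0,0,0,0],[0.087,0.046,-0.04,0,0,0,0],[0.087,0.046,-0.04,0,0,0,0],[0.087,0.046,-0.04,0,0,0,0],[0.087,0,-0.04,0,0,0,-4.1],[0.087,0,0,0,0,0,0]]' 40
python3 - <<'E'
from bench import ctrl
import cv2,numpy as np
from scipy.spatial.transform import Rotation as R
s=ctrl.get_state();print(s['position'],s['tool_rot'],R.from_rotvec(s['tool_rot']).as_matrix().round(3))
n="wrist";c=ctrl.camera_info(n);im,d=ctrl.get_image(n)
cv2.imwrite(f"pics/{n}1.png",im);np.savez(f"{n}1.npz",im=im,d=d,K=c["intrinsics"],R=c["R"],t=c["t"])
E
```

```text
time: 1.6
position: [0.424, -0.1967, 0.3387]
tool_rot: [3.105, 0.475, -0.0]
ft_force: [-0.1, -0.5, 0.2]
grip_width: 1.001
grip_force: 0.0
[ 0.42399616 -0.19671971  0.33873122] [ 3.10494079e+00  4.75037588e-01 -4.91021945e-04] [[ 0.954  0.299 -0.   ]
 [ 0.299 -0.954 -0.001]
 [-0.     0.    -1.   ]]
```

View pics/wrist1.png

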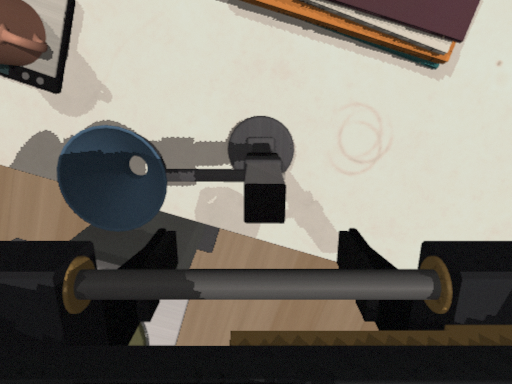

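The wrist view shows the cap's top face at about (265,204), the arm running left to the dripper at (112,177), and the foot at (261,150). The tool axes are aligned with the stand to the eye. Now to measure.

Run:
```python
from h import *
im,P,f=cloud("wrist1");h=cv2.cvtColor(im,cv2.COLOR_BGR2HSV);z=P[...,2]
with np.errstate(invalid='ignore'):
    near=np.hypot(P[...,0]-.425,P[...,1]+.2)<.05
    m=((z>.264)&(z<.285)&near).astype(np.uint8)
    c=max(cv2.findContours(m,0,2)[0],key=len)[:,0];print(cv2.boundingRect(c),np.nanmedian(z[m>0]))
    r=cv2.minAreaRect(ray(f,c.astype(float),.273)[:,:2].astype(np.float32));print('cap',r)
    m=((h[...,0]>95)&(h[...,0]<125)&(h[...,1]>90)&(z>.1)&(z<.22)).astype(np.uint8);m[240:]=0
    c=max(cv2.findContours(m,0,2)[0],key=len)[:,0].astype(float)
    Q=ray(f,c,.206)[:,:2].astype(np.float32);print('drip',cv2.minEnclosingCircle(Q))
    m=((z>.006)&(z<.022)&near&(h[...,2]<110)).astype(np.uint8)
    near2=np.hypot(P[...,0]-.425,P[...,1]+.2)<.07
    m=((z>.006)&(z<.022)&near2&(h[...,2]<110)).astype(np.uint8)
    c=max(cv2.findContours(m,0,2)[0],key=len)
    print('foot',cv2.minEnclosingCircle(ray(f,cv2.convexHull(c)[:,0].astype(float),.014)[:,:2].astype(np.float32)))
    m=(((h[...,0]<14)|(h[...,0]>172))&(h[...,1]>60)&(z>.108)&(z<.125)).astype(np.uint8)
    print('books zmax',np.nanmax(z[:60,250:460]))
```

```text
(243, 181, 43, 43) 0.2729195488784093
cap ((0.4294613301753998, -0.2000797837972641), (0.03226938098669052, 0.03035632148385048), 16.951814651489258)
drip ((0.38802266120910645, -0.06740739941596985), 0.05044059082865715)
foot ((0.42845335602760315, -0.1997096985578537), 0.04942680895328522)
books zmax 0.06669099297701668
```

The cap is at (0.4285, -0.200), over the foot, and the dripper is at 107.4°, so yaw is right. I'll centre, descend and grip the x faces.

```bash
python3 -m handwheel '[[0.087,0.003,0.0035,0,0,0,0],[0.087,0,0,0.04,0,0,0],[0.087,0,0,0.04,0,0,0],[0.087,0,0,0.034,0,0,0],[0.087,0,0,0,0,0,0],[0.02,0,0,0,0,0,0],[0.02,0,0,0,0,0,0],[0.02,0,0,0,0,0,0],[0.02,0,0,0,0,0,0],[0.02,0,0,0,0,0,0]]' 50; python3 -m handwheel '[[0.02,0,0,-0.005,0,0,0],[0.02,0,0,-0.02,0,0,0],[0.02,0,0,-0.03,0,0,0],[0.02,0,0,0,0,0,0]]'
python3 - <<'E'
from bench import ctrl
import cv2,numpy as np
for n in ["scene","top"]:
    im,d=ctrl.get_image(n);c=ctrl.camera_info(n)
    np.savez(f"{n}1.npz",im=im,d=d,K=c["intrinsics"],R=c["R"],t=c["t"])
a=np.load("scene1.npz")["im"][100:290,180:380];b=np.load("top1.npz")["im"][110:300,180:380]
cv2.imwrite("pics/lift.png",cv2.resize(np.hstack([a,b]),None,fx=2,fy=2))
E
```

```text
time: 2.9
position: [0.4276, -0.2028, 0.2248]
tool_rot: [3.106, 0.465, 0.0]
ft_force: [1.2, 0.1, -0.1]
grip_width: 0.519
grip_force: 0.0
time: 3.4
position: [0.4285, -0.2031, 0.2806]
tool_rot: [3.105, 0.465, 0.004]
ft_force: [0.5, 0.2, -7.0]
grip_width: 0.339
grip_force: 50.0
```

View pics/lift.png

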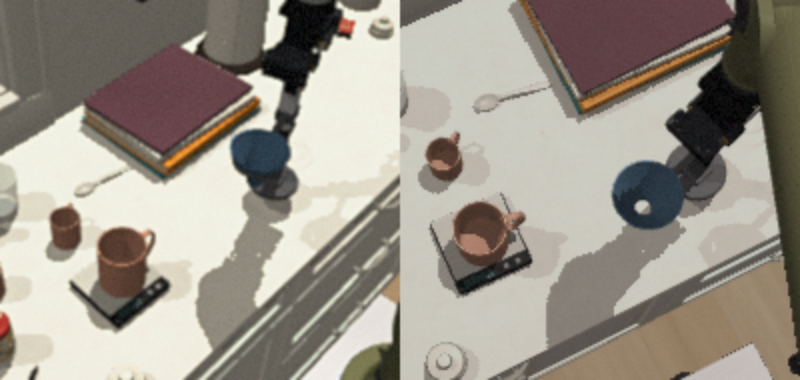

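The stand is held and lifted with the dripper level, and it weighs about 0.7 kg. The fingers finished closing during the first lift rows, so I'll measure the actual lift height and the dripper position.

```bash
cat > drip.py <<'E'
from h import *
from bench import ctrl
def look(n,tag):
    c=ctrl.camera_info(n);im,d=ctrl.get_image(n);np.savez(tag+".npz",im=im,d=d,K=c["intrinsics"],R=c["R"],t=c["t"]);return tag
def drip(tag):
    im,P,f=cloud(tag);h=cv2.cvtColor(im,cv2.COLOR_BGR2HSV);z=P[...,2]
    with np.errstate(invalid='ignore'):
        m=((h[...,0]>95)&(h[...,0]<125)&(h[...,1]>90)&(z>.08)&(z<.3)&(P[...,0]<.8)&(abs(P[...,1])<.4)).astype(np.uint8)
    nn,lab,st,_=cv2.connectedComponentsWithStats(m);i=1+np.argmax(st[1:,4]);m=(lab==i).astype(np.uint8)
    zt=np.percentile(z[m>0],97)
    c=cv2.convexHull(max(cv2.findContours(m,0,2)[0],key=len))[:,0].astype(float)
    e=cv2.erode(m,None)
    return zt,[ (zz.round(3),np.round([*cv2.minEnclosingCircle(ray(f,c,zz)[:,:2].astype(np.float32))[0],cv2.minEnclosingCircle(ray(f,c,zz)[:,:2].astype(np.float32))[1]],4)) for zz in (zt,)]
def foot(tag,x,y):
    im,P,f=cloud(tag);h=cv2.cvtColor(im,cv2.COLOR_BGR2HSV)
    with np.errstate(invalid='ignore'):
        m=(np.hypot(P[...,0]-x,P[...,1]-y)<.065)&(h[...,2]<110)&(P[...,2]<.09)&(P[...,2]>.006)
    return m.sum(),np.percentile(P[m][:,2],[10,50,90]).round(4)
E
python3 - <<'E'
from drip import *
look("wrist","w2")
for t in ["top0","top1","scene0","scene1","wrist1","w2"]: print(t,drip(t))
for t in ["top0","top1","wrist1","w2"]: print(t,foot(t,.428,-.2))
E
```

```text
top0 (np.float64(0.20670337763541333), [(np.float64(0.207), array([ 0.3855, -0.0681,  0.0485]))])
top1 (np.float64(0.24811785386599758), [(np.float64(0.248), array([ 0.3865, -0.071 ,  0.0489]))])
scene0 (np.float64(0.20531075252480468), [(np.float64(0.205), array([ 0.3788, -0.0662,  0.0557]))])
scene1 (np.float64(0.24770442096540485), [(np.float64(0.248), array([ 0.3815, -0.0666,  0.0541]))])
wrist1 (np.float64(0.2063194714140849), [(np.float64(0.206), array([ 0.3881, -0.0676,  0.0504]))])
w2 (np.float64(0.24635551137088524), [(np.float64(0.246), array([ 0.3927, -0.0707,  0.0478]))])
top0 (np.int64(463), array([0.0112, 0.0165, 0.0325]))
top1 (np.int64(424), array([0.051 , 0.0559, 0.0642]))
wrist1 (np.int64(2313), array([0.0126, 0.0142, 0.0219]))
w2 (np.int64(3607), array([0.0516, 0.0529, 0.0603]))
```

It is lifted by about 41 mm, so the spout is at about 171 mm and clears the mug. I'll carry it to column target (0.481, 0.016) while turning 17.4° clockwise.

```bash
python3 -m handwheel '[[0.02,0.007,-0.012,0,0,0,0],[0.02,0.014,-0.0235,0,0,0,0],[0.02,0.0145,-0.024,0,0,0,0],[0.02,0.0145,-0.024,0,0,0,0],[0.02,0.0145,-0.024,0,0,0,0],[0.02,0.0145,-0.024,0,0,0,0],[0.02,0.0145,-0.024,0,0,0,0],[0.02,0.014,-0.024,0,0,0,0],[0.02,0.0084,-0.014,0,0,0,6],[0.02,0,0,0,0,0,6],[0.02,0,0,0,0,0,5.4],[0.02,0,0,0,0,0,0]]'
python3 - <<'E'
from drip import *
from scipy.spatial.transform import Rotation as R
s=ctrl.get_state();print(s['position'],R.from_rotvec(s['tool_rot']).as_matrix().round(3))
for n in ["wrist","top","scene"]: print(drip(look(n,n+"3")))
a=[np.load(n+"3.npz")["im"] for n in ("wrist","top","scene")]
cv2.imwrite("pics/carry.png",np.vstack([np.hstack([a[0][:290,:400],a[1][110:400,150:330]])]))
E
```

```text
time: 5.05
position: [0.4809, 0.0174, 0.2787]
tool_rot: [-3.141, 0.006, 0.003]
ft_force: [-0.2, -0.8, -6.7]
grip_width: 0.339
grip_force: 50.0
[0.48085126 0.01736598 0.27871683] [[ 1.    -0.004 -0.002]
 [-0.004 -1.     0.   ]
 [-0.002 -0.    -1.   ]]
(np.float64(0.24688961612167162), [(np.float64(0.247), array([0.4876, 0.1533, 0.0478]))])
(np.float64(0.24779561541771403), [(np.float64(0.248), array([0.4821, 0.1547, 0.0486]))])
(np.float64(0.24590191993206673), [(np.float64(0.246), array([0.4787, 0.1597, 0.0507]))])Traceback (most recent call last):
  File "<stdin>", line 6, in <module>
    return _nx.concatenate(arrs, 1, dtype=dtype, casting=casting)
           ~~~~~~~~~~~~~~~^^^^^^^^^^^^^^^^^^^^^^^^^^^^^^^^^^^^^^^
ValueError: all the input array dimensions except for the concatenation axis must match exactly, but along dimension 0, the array at index 0 has size 290 and the array at index 1 has size 274
```

Run:
```python
from h import *
a=[np.load(n+"3.npz")["im"] for n in ("wrist","top","scene")]
z=lambda i,s:cv2.resize(i,None,fx=s,fy=s,interpolation=cv2.INTER_CUBIC)
cv2.imwrite("pics/carry.png",np.hstack([a[0][:300,:400],z(a[1][160:260,180:310],3)]))
for n in ("top0","top3"):
    im,P,f=cloud(n);print(n,proj(f,[[.4802,.1562,.116],[.481,.016,.0]]).round(1))
```

```text
top0 [[219.5 223.7]
 [259.8 213.5]]
top3 [[219.5 223.7]
 [259.8 213.5]]
```

View pics/carry.png

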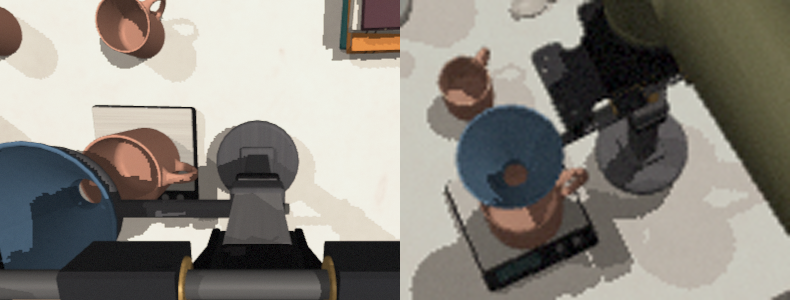

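In the wrist view the dripper is cut off at the left edge, which explains its biased x. The foot at (257,160) is clear of the scale's edge at x≈197. The top view shows the dripper over the mug and the foot beside the scale. Top-view dripper versus mug is off by (+2, -1.5) mm, so I'll correct that and lower.

```bash
python3 -m handwheel '[[0.02,-0.0015,-0.0015,0.004,0,0,0],[0.02,0,0,0.01,0,0,0],[0.02,0,0,0.01,0,0,0],[0.02,0,0,0.006,0,0,0],[0.02,0,0,0.004,0,0,0],[0.02,0,0,0,0,0,0],[0.02,0,0,0,0,0,0]]'
python3 - <<'E'
from drip import *
print(drip(look("top","top4")),ctrl.get_state()['ft_force'])
print(foot("top4",.481,.016),foot(look("wrist","w4"),.481,.016))
E
```

```text
time: 6.08
position: [0.4803, 0.0178, 0.2458]
tool_rot: [3.142, -0.01, 0.001]
ft_force: [0.2, -0.3, -7.4]
grip_width: 0.338
grip_force: 50.0
(np.float64(0.2139837838748684), [(np.float64(0.214), array([0.4821, 0.1564, 0.0485]))]) [ 0.59797825 -0.21957347 -6.83010893]
(np.int64(556), array([0.0171, 0.0229, 0.0317])) (np.int64(3718), array([0.0195, 0.0209, 0.0288]))
```

```bash
python3 -m handwheel '[[0.02,-0.001,0,0.003,0,0,0],[0.02,0,0,0.002,0,0,0],[0.02,0,0,0,0,0,0],[0.02,0,0,0,0,0,0]]'; python3 -m handwheel '[[0.02,0,0,0.001,0,0,0],[0.02,0,0,0,0,0,0]]';python3 -m handwheel '[[0.02,0,0,0.001,0,0,0],[0.02,0,0,0,0,0,0]]'
```

```text
time: 6.68
position: [0.4791, 0.0177, 0.2406]
tool_rot: [3.142, -0.01, 0.0]
ft_force: [0.3, -0.7, -7.0]
grip_width: 0.344
grip_force: 50.0
time: 6.92
position: [0.479, 0.0177, 0.2394]
tool_rot: [3.142, -0.01, -0.0]
ft_force: [0.5, -1.0, -6.2]
grip_width: 0.342
grip_force: 50.0
time: 7.18
position: [0.4794, 0.0177, 0.2391]
tool_rot: [3.141, -0.01, 0.001]
ft_force: [0.6, -0.8, -2.6]
grip_width: 0.337
grip_force: 50.0
```

Contact is taken up. Release straight up.

```bash
python3 -m handwheel '[[0.02,0,0,0.0005,0,0,0],[0.034,0,0,0,0,0,0],[0.05,0,0,0,0,0,0],[0.087,0,0,0,0,0,0],[0.087,0,0,0,0,0,0],[0.087,0,0,0,0,0,0],[0.087,0,0,0,0,0,0],[0.087,0,0,-0.03,0,0,0],[0.087,0,0,-0.04,0,0,0],[0.087,0,0,-0.025,0,0,0],[0.087,0,0,0,0,0,0]]'
python3 - <<'E'
from drip import *
print(ctrl.get_state()['joint_positions'].round(2),ctrl.get_state()['position'])
print(drip(look("top","top5")),foot("top5",.481,.016))
look("wrist","w5")
for n in ("w5","top5"):
    im,P,f=cloud(n);z=P[...,2]
    with np.errstate(invalid='ignore'):
        m=((z>.264)&(z<.285)&(np.hypot(P[...,0]-.48,P[...,1]-.016)<.04)).astype(np.uint8)
        c=max(cv2.findContours(m,0,2)[0],key=len)[:,0];print('cap',cv2.minAreaRect(ray(f,c.astype(float),.273)[:,:2].astype(np.float32)),np.median(z[m>0]))
        h=cv2.cvtColor(im,cv2.COLOR_BGR2HSV)
        red=((h[...,0]<14)|(h[...,0]>172))&(h[...,1]>60)
        m=red&(z>.108)&(z<.13)&(np.hypot(P[...,0]-.48,P[...,1]-.156)<.06);print('mug',m.sum(),cv2.minEnclosingCircle(P[m][:,:2].astype(np.float32)) if m.sum() else 0)
a=[np.load(n+".npz")["im"] for n in ("w5","top5")]
cv2.imwrite("pics/placed.png",np.hstack([a[0][:300,:400],cv2.resize(a[1][160:260,180:310],None,fx=3,fy=3)]))
E
```

```text
time: 8.55
position: [0.4801, 0.0179, 0.3348]
tool_rot: [3.141, -0.01, 0.006]
ft_force: [-0.0, 0.2, -0.9]
grip_width: 1.001
grip_force: 0.0
[ 0.71 -0.07 -0.75  1.65 -0.05  1.54 -1.62] [0.480141   0.01790602 0.33477002]
(np.float64(0.21004871092456592), [(np.float64(0.21), array([0.48  , 0.1562, 0.0481]))]) (np.int64(541), array([0.0111, 0.0163, 0.0266]))
cap ((0.4830735921859741, 0.017926838248968124), (0.030443284660577774, 0.031554438173770905), 89.65545654296875) 0.2738878048935496
mug 426 ((0.49256274104118347, 0.1382877379655838), 0.0449632853269577)
cap ((0.47626155614852905, 0.01647324673831463), (0.023179780691862106, 0.030627386644482613), 1.3129481077194214) 0.27525045857627983
mug 52 ((0.4739288091659546, 0.14718258380889893), 0.05044890567660332)
```

View pics/placed.png

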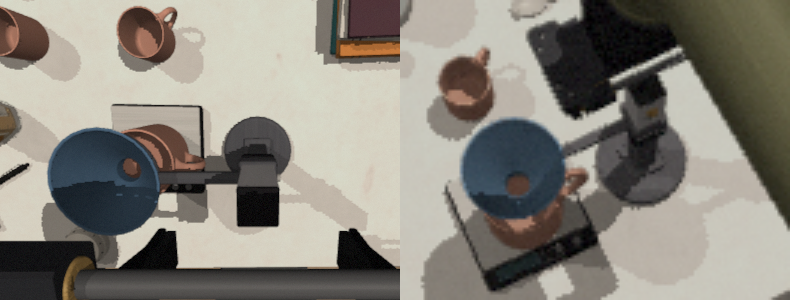

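The stand stands upright, with the dripper at (0.480, 0.156) centred over the mug and the button facing -x (robot side). I'll turn the tool by -90° above it to face the y faces and re-measure the column.

```bash
python3 -m handwheel '[[0.087,0,0,0,0,0,-9],[0.087,0,0,0,0,0,-9],[0.087,0,0,0,0,0,-9],[0.087,0,0,0,0,0,-9],[0.087,0,0,0,0,0,-9],[0.087,0,0,0,0,0,-9],[0.087,0,0,0,0,0,-9],[0.087,0,0,0,0,0,-9],[0.087,0,0,0,0,0,-9],[0.087,0,0,0,0,0,-9],[0.087,0,0,0,0,0,0]]'
python3 - <<'E'
from drip import *
from scipy.spatial.transform import Rotation as R
s=ctrl.get_state();print(s['joint_positions'].round(2),s['position'],R.from_rotvec(s['tool_rot']).as_matrix().round(3))
look("wrist","w6")
im,P,f=cloud("w6");z=P[...,2]
with np.errstate(invalid='ignore'):
        m=((z>.264)&(z<.285)&(np.hypot(P[...,0]-.48,P[...,1]-.016)<.04)).astype(np.uint8)
        c=max(cv2.findContours(m,0,2)[0],key=len)[:,0];print('cap',cv2.boundingRect(c),cv2.minAreaRect(ray(f,c.astype(float),.273)[:,:2].astype(np.float32)),np.median(z[m>0]))
        for n in("w5","w6"):
            im2,P2,f2=cloud(n);h=cv2.cvtColor(im2,cv2.COLOR_BGR2HSV)
            m=((P2[...,2]>.006)&(P2[...,2]<.022)&(np.hypot(P2[...,0]-.48,P2[...,1]-.016)<.07)&(h[...,2]<110)).astype(np.uint8)
            c=max(cv2.findContours(m,0,2)[0],key=len)
            print('foot',cv2.minEnclosingCircle(ray(f2,cv2.convexHull(c)[:,0].astype(float),.014)[:,:2].astype(np.float32)))
cv2.imwrite("pics/w6.png",im)
E
```

```text
time: 10.02
position: [0.4784, 0.0178, 0.3316]
tool_rot: [-2.229, -2.211, 0.002]
ft_force: [-0.3, 0.3, -0.4]
grip_width: 1.002
grip_force: 0.0
[ 0.65 -0.06 -0.69  1.65 -0.04  1.54 -0.05] [0.4784321  0.01775235 0.33159953] [[ 0.008  1.    -0.002]
 [ 1.    -0.008  0.   ]
 [ 0.    -0.002 -1.   ]]
cap (240, 188, 44, 44) ((0.4815472364425659, 0.01880088821053505), (0.03231502324342728, 0.030453434213995934), 89.63138580322266) 0.2737683519233315
foot ((0.48213186860084534, 0.018356390297412872), 0.04949193075299263)
foot ((0.5041042566299438, 0.02399528957903385), 0.042548976838588715)
```

View pics/w6.png

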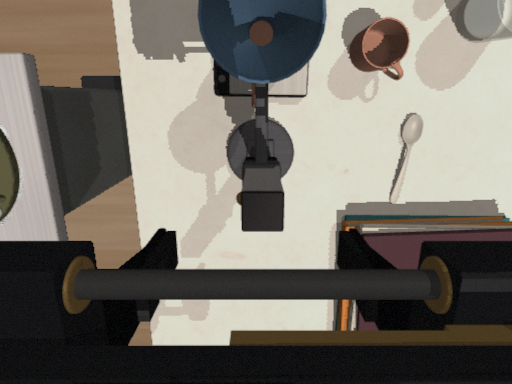

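The cap is at x≈0.482, foot at 0.482, and the button is visible at (241,198) on the robot side. The TCP at 0.4785 is the wanted 3 mm offset, so both fingers should touch together. I'll descend to TCP z≈0.227 and close to 40 mm.

```bash
python3 -m handwheel '[[0.087,0,0,0.035,0,0,0],[0.087,0,0,0.04,0,0,0],[0.087,0,0,0.03,0,0,0],[0.06,0,0,0,0,0,0],[0.04,0,0,0,0,0,0],[0.04,0,0,0,0,0,0],[0.04,0,0,0,0,0,0],[0.04,0,0,0,0,0,0],[0.04,0,0,0,0,0,0],[0.04,0,0,0,0,0,0]]' 30
```

```text
time: 11.32
position: [0.4791, 0.0177, 0.228]
tool_rot: [2.228, 2.214, -0.0]
ft_force: [-0.2, -0.5, -0.0]
grip_width: 0.466
grip_force: 0.0
```

```bash
python3 -m handwheel '[[0.037,0,0,0,0,0,0],[0.036,0,0,0,0,0,0],[0.035,0,0.0005,0,0,0,0],[0.034,0,0.0005,0,0,0,0],[0.033,0,0.0005,0,0,0,0],[0.032,0,0.0005,0,0,0,0],[0.031,0,0.0005,0,0,0,0],[0.03,0,0.0005,0,0,0,0],[0.02,0,0,0,0,0,0],[0.02,0,0,0,0,0,0],[0.02,0,0,0,0,0,0]]' 30
```

```text
time: 12.7
position: [0.4821, 0.0177, 0.228]
tool_rot: [2.228, 2.214, -0.0]
ft_force: [-1.3, 0.4, 0.0]
grip_width: 0.343
grip_force: 30.0
```

The grip closed at 30 mm with 30 N, so the button is flush, and side force is small. Push down.

```bash
python3 -m handwheel '[[0.02,0,0,0.002,0,0,0],[0.02,0,0,0.002,0,0,0],[0.02,0,0,0.002,0,0,0],[0.02,0,0,0.002,0,0,0],[0.02,0,0,0,0,0,0]]'; python3 -m handwheel '[[0.02,0,0,0.002,0,0,0],[0.02,0,0,0.002,0,0,0],[0.02,0,0,0.002,0,0,0],[0.02,0,0,0.002,0,0,0],[0.02,0,0,0.002,0,0,0],[0.02,0,0,0.002,0,0,0],[0.02,0,0,0,0,0,0]]'
python3 - <<'E'
from drip import *
print(drip(look("top","top7")))
E
```

```text
time: 13.32
position: [0.4821, 0.0177, 0.2196]
tool_rot: [-2.228, -2.214, 0.0]
ft_force: [-0.0, 0.7, 0.1]
grip_width: 0.344
grip_force: 30.0
time: 14.2
position: [0.4821, 0.0177, 0.2075]
tool_rot: [-2.228, -2.214, 0.0]
ft_force: [-0.1, 0.2, -2.1]
grip_width: 0.34
grip_force: 30.1
(np.float64(0.18704187312565548), [(np.float64(0.187), array([0.4803, 0.1553, 0.0483]))])
```

The sleeve follows: the dripper is about 21 mm lower. Push the last bit onto the stop.

```bash
python3 -m handwheel '[[0.02,0,0,0.001,0,0,0],[0.02,0,0,0.001,0,0,0],[0.02,0,0,0,0,0,0]]'; python3 -m handwheel '[[0.02,0,0,0.001,0,0,0],[0.02,0,0,0,0,0,0]]'
```

```text
time: 14.62
position: [0.4821, 0.0177, 0.2062]
tool_rot: [2.228, 2.214, -0.0]
ft_force: [-1.5, 0.5, 3.0]
grip_width: 0.343
grip_force: 30.1
time: 14.88
position: [0.4821, 0.0177, 0.205]
tool_rot: [2.228, 2.214, 0.0]
ft_force: [-1.4, -0.0, 3.1]
grip_width: 0.339
grip_force: 30.1
```

```bash
python3 -m handwheel '[[0.02,0,0,0.001,0,0,0],[0.02,0,0,0,0,0,0]]'; python3 -m handwheel '[[0.02,0,0,0.001,0,0,0],[0.02,0,0,0,0,0,0]]';  python3 - <<'E'
from drip import *
print(drip(look("top","top8")))
for n in ("w5","w8"):
    if n=="w8": look("wrist",n)
    im,P,f=cloud(n);z=P[...,2]
    with np.errstate(invalid='ignore'):
        m=((z>.235)&(z<.285)&(np.hypot(P[...,0]-.482,P[...,1]-.018)<.012));print(n,m.sum(),np.median(z[m]))
E
```

```text
time: 15.12
position: [0.4821, 0.0177, 0.2043]
tool_rot: [2.228, 2.214, -0.0]
ft_force: [-2.3, -0.3, 6.0]
grip_width: 0.342
grip_force: 30.1
time: 15.38
position: [0.4822, 0.0177, 0.2043]
tool_rot: [2.228, 2.214, -0.0]
ft_force: [-4.6, -0.5, 11.8]
grip_width: 0.342
grip_force: 30.1
(np.float64(0.18346598864243088), [(np.float64(0.183), array([0.4811, 0.1557, 0.0481]))])
w5 838 0.27404659665649217
w8 961 0.2503280684327032
```

The cap is about 23 mm lower and the force rose to 12 N without motion, so it is at the stop. Open and withdraw.

```bash
python3 -m handwheel '[[0.087,0,0,0,0,0,0],[0.087,0,0,0,0,0,0],[0.087,0,0,0,0,0,0],[0.087,0,0,0,0,0,0],[0.087,0,0,0,0,0,0],[0.087,0,0,0,0,0,0],[0.087,0,0,-0.03,0,0,0],[0.087,0,0,-0.05,0,0,0],[0.087,0,0,-0.05,0,0,0],[0.087,0,0,-0.01,0,0,0],[0.087,0,0,0,0,0,0]]'
python3 - <<'E'
from drip import *
print(drip(look("top","top9")),foot("top9",.481,.016))
look("scene","s9");look("wrist","w9")
for n in ("w5","w9"):
    im,P,f=cloud(n);z=P[...,2]
    with np.errstate(invalid='ignore'):
        m=((z>.235)&(z<.285)&(np.hypot(P[...,0]-.482,P[...,1]-.018)<.012));print(n,m.sum(),np.median(z[m]))
f=lambda i,s:cv2.resize(i,None,fx=s,fy=s,interpolation=cv2.INTER_CUBIC)
a=[np.load(n+".npz")["im"] for n in ("w9","top9","s9")]
cv2.imwrite("pics/rel.png",np.vstack([np.hstack([f(a[0][100:250,190:323],2),f(a[1][150:250,180:355],3)[:, :525]]) if 0 else np.hstack([f(a[0][100:250,190:320],2),f(a[1][150:250,180:350],3)]),f(a[2][150:290,150:347],1)[:, :197].repeat(1,0) if 0 else np.hstack([f(a[2][160:290,190:350],2),np.zeros((260,450,3),np.uint8)])]))
E
```

```text
time: 16.85
position: [0.4823, 0.0178, 0.3431]
tool_rot: [2.228, 2.214, 0.001]
ft_force: [-0.4, -0.5, -1.7]
grip_width: 0.997
grip_force: 0.0
(np.float64(0.18416544351282568), [(np.float64(0.184), array([0.4802, 0.1553, 0.0483]))]) (np.int64(508), array([0.0112, 0.0163, 0.0274]))
w5 838 0.27404659665649217
w9 659 0.2502549761105701
```

View pics/rel.png

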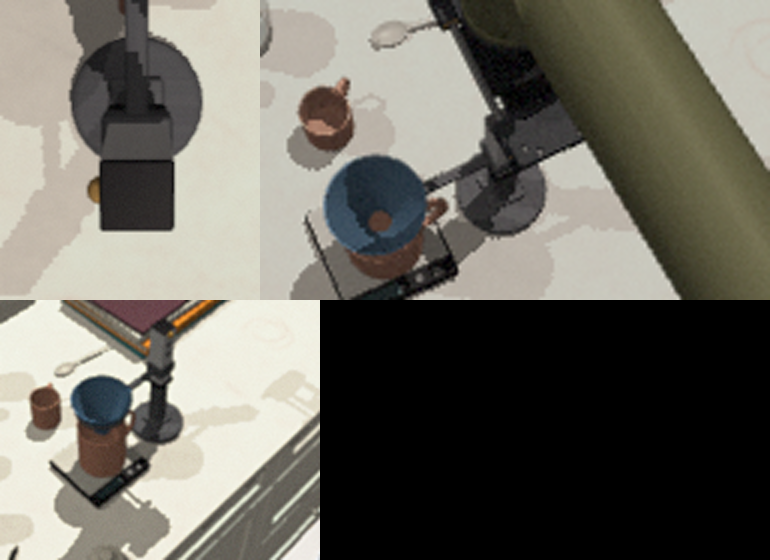

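The brass button stands out of the sleeve again, at crop (95,190) beside the cap. The dripper is down in the mug's mouth, the foot is flat and the neighbours are untouched. Handing in.

```bash
python3 -c "
from bench import ctrl
print(ctrl.close_job())"
```

```text
the job is handed in; nothing more can be done
None
```

The job is handed in: the stand is upright beside the scale with its dripper over the mug, the sleeve is one hole lower with the button sprung out and the spout dipping into the mug, and the gripper was open and clear by 17 s.

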